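# Clamp the rinse pump's outlet seal

### The job

Take the worm-drive band clamp with the blue key, slide it over the barbed brass stub of the green rinse pump, past the spring barb and fully home against the steel shoulder, pushing gently. Then, with the band home, turn its blue key clockwise until the band is clearly snug on the black rubber seal, without over-tightening and crushing the seal, and let go. Leave the other things on the table where they are.

Things in the scene. Friction and masses are not known exactly. Their poses are not given: they have to be found in the camera images.
- clamp_grip (a point): Grasp centre of the steel band clamp (about 0.2 kg), which stands on its foot; 36 mm above the foot's underside, midway between two upright dark flats 66 mm apart (28 mm wide, from 20 mm below to 16 mm above this point): screw housing at +y, lug at -y. x along the bore, z up. Take it from above with jaws closing along y, the key between the fingers; its top is 40 mm above this point.
- clamp_bore (a point): Centre of the band's bore: inner diameter 34 mm, outer 42 mm, band 28 mm wide along x (the bore's axis). It lies 30 mm above the underside of the clamp's flat foot (34 mm along x, 44 mm along y, 6 mm thick), and 5 mm towards -y and 6 mm below clamp_grip. Same axes as clamp_grip. Fit it with its x along the stub's x: key on the pump's +y side.
- key: Clamp key, origin at the centre of its blue blade: 24 mm long (x), 5 mm thick (y), 18 mm high, 23 mm to the +y side of the bore's axis, 37 mm above it, 16 mm over the band's top. Turns about the upright axis through its origin; clockwise from above tightens. At the start the blade lies within 35 degrees of the bore; 0.4 to 1.7 rad of turning bring it to bear on the seal. It stays where it is left.
- seal: Face of the black rubber seal on the stub's root, 24 by 7 mm, on the pump's +y side, 16.5 mm from the stub's axis; springy. The screw's foot presses on it. Felt at the key, stopping between small turns: under 0.08 N m running free, 0.15 to 0.22 N m when snug (20 to 50 N on the seal), some 0.5 rad after first bearing; about 1 rad after it, near 0.25 N m (70 N), the seal is crushed.
- pump: Green rinse pump, fixed. Origin on the table under the shoulder's face; x from the stub into the pump, z up. Stub axis level, 85 mm up. Steel shoulder disc 40 mm across, 8 mm thick; behind it a neck 35 mm across; housing 110 by 120 mm, top 100 mm up, from 50 to 160 mm behind the shoulder's face; on it a dark motor cap 84 mm across, top 150 mm up, centred 125 mm behind the face.
- stub_seat (a point): Where the bore's centre lies on the stub's axis when the band is home, 14 mm in front of the shoulder's face; let go, the band hangs about 1 mm lower. x along the stub into the pump, z up. Stub 32.4 mm across here. A spring barb on the stub's top, 34 mm in front of the face, stands 3 mm proud; the band presses it down with a push of 4 to 10 N and it springs up behind.
- stub_end (a point): Free end of the stub, on its axis, 66 mm in front of the shoulder's face; 23 mm in diameter there, widening over barbs to 31.6 mm and at the seal to 32.4 mm.
- flask: Steel drinking flask with a blue cap, 68 mm in diameter, 220 mm high, standing; origin under its base. Leave alone.
- tub: Lime green open tub, 96 mm in diameter, 50 mm high; origin under its base. Leave alone.
- tub_lid: Lime green lid lying flat, 100 mm in diameter, 13 mm high; origin underneath. Leave alone.
- spare_band: Small plain steel band, 34 mm in diameter, 12 mm high, too small for the stub; origin underneath. Leave alone.
- scissors: Black handled scissors, 150 mm long, 6 mm high, lying flat; origin at the pivot, blades to +x. Leave alone.
- screwdriver: Orange handled screwdriver, 200 mm long, lying; origin underneath its middle. Leave alone.
- brass_plug: Brass plug, 32 mm in diameter, 34 mm high, standing; origin underneath. Leave alone.

How it is judged (in metres and radians):
On the way, in this order (a step that is already met when the one before it is completed fails the run):
1. the band is home on the stub against the shoulder, not yet tight (x of clamp_bore in the frame of stub_seat between -0.0035 and 0.0035 m and y of clamp_bore in the frame of stub_seat between -0.004 and 0.004 m and z of clamp_bore in the frame of stub_seat between -0.006 and 0.004 m and angle between the x axis of clamp_bore and the x axis of stub_seat, either way round below 0.2 rad and contact force between key and seal below 2 N), for 0.2 s.
2. the key has been turned until it is snug on the seal (x of clamp_bore in the frame of stub_seat between -0.0035 and 0.0035 m and y of clamp_bore in the frame of stub_seat between -0.004 and 0.004 m and z of clamp_bore in the frame of stub_seat between -0.006 and 0.004 m and angle between the x axis of clamp_bore and the x axis of stub_seat, either way round below 0.2 rad and contact force between key and seal between 12 and 70 N), for 0.2 s.
At the end, for the whole second after the job is handed in: The band sits home: its bore's centre within 3.5 mm of stub_seat along the stub, within 4 mm sideways, not more than 6 mm below or 4 mm above, its bore within 0.2 rad of the stub's axis; the screw's cam presses on the seal with 12 to 70 N; the clamp is at rest and let go (all of step 2 and linear speed of key below 0.01 m/s); the robot touches nothing.
It fails at once if the seal is crushed: the screw's cam presses with over 70 N (contact force between key and seal above 70 N).
It fails at once if the clamp is rammed on: it presses on the pump with over 45 N before it is tightened (contact force between clamp and pump above 45 N and contact force between key and seal below 5 N).
It fails at once if the robot presses on the pump with over 25 N (contact force between any of the arm, the fingers and pump above 25 N).
It fails at once if another thing on the table is moved by over 20 mm (distance of any of flask, tub, tub_lid, spare_band, scissors, screwdriver, brass_plug from where it was at the start of the episode above 0.02 m).
It also fails if it takes over 70 s, if anything falls off the work surface, if the arm or the gripper's body presses on something with over 40 N, if the wrist force passes 120 N, or if a joint passes its speed limit or range.

### The arm

A 6-joint arm with a two-finger parallel gripper is mounted at the origin on the work surface. World frame = base frame: x ahead of the robot, y to its left, z up, the work surface at z = 0. Lengths are in m, angles in degrees, forces in N, time in s.
With the tool pointing down it reaches from about 0.25 to 0.725 m from the base axis. Payload 9.7 kg.
Tool frame: the origin (TCP) lies on the centre line of the jaws, within the pads' length; the fingertips stand 19 mm ahead of it and the grasp point (between the pads) is the TCP; z points along the fingers, y is the direction in which the jaws open and shut (so a half turn about z gives the same grasp; the last joint's range is limited). The gripper opens to 85 mm and grips with 20 to 120 N. Pads are 22 mm wide; open, the fingers measure 114 mm over their backs; the gripper's body (76 mm by 85 mm) begins 54 mm behind the grasp point. The pads swing forward as they close: fully open they stand 13 mm farther back than shut.
Start: joints at [71.219, 4.979, 10.078, 95.1, 0, 90], TCP at [0.177, 0.521, 0.25] pointing down, gripper open.
Joint ranges: [-179.16, 179.16], [-48.56, 103.87], [-65.8, 70.77], [-126.05, 130.52], [-82.76, 87.17], [-180, 180]. Speed limits (degrees/s): [127.2, 127.2, 147.25, 180, 180, 180].

### API

Orientations are given as [roll, pitch, yaw] about the fixed x, y, z axes, in that order (R = Rz(yaw) Ry(pitch) Rx(roll)).
In Python, from workcell import bot gives the robot as it stands.
- The arm moves only by the tool servo_tool, never from a script. Its argument "motion" is a list that holds one entry, the list of rows, each a list of 6 numbers: the shift along the tool's x, y, z in mm, then the turn, a rotation vector about the tool's x, y, z in rad. A call has 1 to 5 rows; each row shifts and turns the commanded pose from where the row before left it, along the tool's axes as they then stand; what a row does not reach is not made up. A row lasts 1/10 s, in which the tool goes at most 50 mm and 8.59 degrees, less where a joint would pass 70% of its speed; a pose out of reach is approached as far as the arm can. A call is refused whole if a number of a shift passes 50 or a number of a turn 0.15, either way. A call with a gripper value outside its range is refused whole. "gripper" is the finger opening in mm, from 0 to 85.4, set as the call begins (left out, the last holds). The fingers move at their own pace and stop on an object; "newtons" is the grip in N (left out, the last holds). Time passes only in rows, so rows that do not move let the fingers close. It gives the time, the measured TCP pose, the force and the opening at its end, in the units of the state.
- bot.get_obs(): the state, without advancing time (a new reading comes with each control period).
- bot.camera(name): name is "scene" or "top" or "wrist"; returns a dict with "color" (420x560x3 uint8, red, green, blue), "fx", "fy", "cx", "cy" (pixels), "k1" (the pictures are not rectified: a ray, as slopes to the right and down, at radius r is drawn at 1 + k1 r^2 times it, then the intrinsics apply), "R" (3x3) and "t" (3): a world point X has camera coordinates R X + t. Camera axes: x right, y down, z forward; pixel columns grow to the right and rows downward; lengths in m; the calibration is good to about 2 mm. A picture is of the moment at which its call begins. There is no depth.
- bot.job_done(): hands the job in, once; it reports no verdict.
Trained networks look in a picture, given as the dict that the camera call returned (one of the last four; its "shot" number tells which), for a name from the list of things; names that differ only in an ending like _2 or _b are one class to them, and where a whole thing is asked for, a point or a joint stands for the part that bears it (a point fixed in the world has none). Each returns a list of dicts, best first, with "confidence" (0 to 1); they miss things now and then, are a little off and sometimes report something else, mostly with a low value. They report only what shows in the picture. A call takes as long as a camera call.
- bot.look_for(picture, label): "rect" ([left, top, width, height] in pixels, round what is visible of it).
The state is a dict: "time": time; "q": joint angles; "qd": joint speeds; "joint_efforts": joint torques, N m; "ee_pos": TCP position; "tcp_rot": TCP orientation; "wrist_force": force on the tool from outside, world axes, zero at the start; "torque": the same for the moment, N m; "opening": finger opening in m.
Only numpy, scipy, OpenCV 4.12 (cv2) and the standard library are available. Lean on these libraries where they do the work, as an engineer would, in place of code of your own. Each camera call takes 0.05 s, during which the arm holds its last target.

## Working session

There is one attempt and no reset: what is moved stays moved. The work goes in short steps, Python scripts to look and compute and a tool call to move; the robot and the scene stay as the last step left them, time stands still between calls to the robot, and variables do not carry over. Pictures are saved under pics/ and viewed, and the job is handed in when it is done.

Besides the shell and the picture viewer there is one more tool, called after "Request:" as a command line: name --argument value ..., lists and objects as JSON in quotes. servo_tool: Moves the arm, as the interface text tells. Its arguments: {"type":"object","properties":{"motion":{"type":"array","items":{"type":"array","items":{"type":"array","items":{"type":"number"}}}},"gripper":{"type":"number"},"newtons":{"type":"number"}},"required":["motion"]}

```bash
mkdir -p pics; ls
cat > h.py <<'E'
import numpy as np, cv2, json
from scipy.spatial.transform import Rotation as Ro
from workcell import bot
def shot(n,f):
    p=bot.camera(n); cv2.imwrite('pics/'+f,p['color'][:,:,::-1]); return p
def ray(p,u,v):
    K=np.array([[p['fx'],0,p['cx']],[0,p['fy'],p['cy']],[0,0,1.]])
    # x_d = x(1+k1 r^2)
    q=cv2.undistortPoints(np.array([[[u,v]]],float),K,np.array([p['k1'],0,0,0.]))[0,0]
    R=np.array(p['R']);t=np.array(p['t'])
    return -R.T@t, R.T@np.array([q[0],q[1],1.])
def atz(p,u,v,z):
    c,d=ray(p,u,v); return c+d*(z-c[2])/d[2]
def proj(p,X):
    X=np.atleast_2d(X).astype(float)
    Y=X@np.array(p['R']).T+np.array(p['t']); q=Y[:,:2]/Y[:,2:]
    q=q*(1+p['k1']*(q**2).sum(1,keepdims=True))
    return q*[p['fx'],p['fy']]+[p['cx'],p['cy']]
def tri(obs):
    A=np.zeros((3,3));b=np.zeros(3)
    for p,u,v in obs:
        c,d=ray(p,u,v); d=d/np.linalg.norm(d); M=np.eye(3)-np.outer(d,d); A+=M;b+=M@c
    return np.linalg.solve(A,b)
def st():
    o=bot.get_obs(); print({k:np.round(o[k],4).tolist() for k in ['time','q','ee_pos','tcp_rot','wrist_force','torque','opening']})
E
python3 - <<'E'
from h import *
st()
for n in ['scene','top','wrist']:
    p=shot(n,n+'0.png')
    print(n,p['fx'],p['cx'],p['k1'],p['shot'],np.round(p['R'],3).tolist(),np.round(p['t'],3).tolist())
    for l in ['clamp_grip','key','pump','flask','tub','tub_lid','seal','stub_end']:
        try: print(l,[(r['rect'],round(r['confidence'],2)) for r in bot.look_for(p,l)[:2]])
        except Exception as e: print(l,e)
E
```

```text
pics
{'time': 0.0, 'q': [71.2194, 5.0101, 10.033, 95.0995, -0.0016, 89.9988], 'ee_pos': [0.177, 0.5205, 0.2496], 'tcp_rot': [-179.9234, 0.0016, 161.2206], 'wrist_force': [-0.5382, -0.6913, -1.3128], 'torque': [0.0042, -0.0298, 0.0327], 'opening': 0.0854}
scene 425.7212775162708 279.81921580125316 0.010226070625701198 1 [[0.618, 0.786, -0.013], [0.527, -0.426, -0.736], [-0.584, 0.448, -0.677]] [-0.29, -0.232, 1.313]
clamp_grip [([321.1, 158.6, 29.0, 27.9], 0.75)]
key []
pump [([282.1, 228.4, 124.9, 121.1], 0.94)]
flask [([400.7, 125.6, 39.0, 88.2], 0.73)]
tub [([182.1, 228.5, 42.8, 37.2], 0.79), ([282.3, 229.1, 124.3, 120.1], 0.55)]
tub_lid [([361.7, 142.6, 37.5, 25.7], 0.83)]
seal [([322.2, 160.4, 28.2, 29.5], 0.44)]
stub_end []
top 460.87433175450235 279.6003207195135 -0.12092019553059062 2 [[-0.026, -1.0, 0.001], [-0.996, 0.026, -0.081], [0.08, -0.003, -0.997]] [-0.011, 0.504, 1.215]
clamp_grip [([182.6, 210.7, 28.0, 24.2], 0.74)]
key [([331.8, 197.8, 37.2, 35.8], 0.67)]
pump [([245.0, 75.6, 65.2, 95.4], 0.59), ([358.8, 232.0, 52.5, 39.2], 0.23)]
flask [([131.7, 135.8, 46.0, 33.6], 0.84)]
tub [([330.2, 197.4, 36.2, 36.2], 0.85)]
tub_lid [([114.6, 211.6, 34.7, 36.6], 0.82)]
seal [([112.6, 210.6, 37.6, 36.2], 0.75), ([247.2, 75.2, 65.0, 98.2], 0.33)]
stub_end [([244.9, 74.3, 64.0, 97.4], 0.56)]
wrist 358.2611642305949 280.4932528813063 0.001718120598202532 3 [[0.321, 0.947, -0.001], [0.903, -0.306, 0.3], [0.284, -0.097, -0.954]] [-0.549, -0.04, 0.379]
clamp_grip []
key []
pump []
flask []
tub []
tub_lid [([214.7, 353.3, 69.5, 36.7], 0.86)]
seal []
stub_end [([159.7, 348.6, 24.9, 28.0], 0.66)]
```

Run:
```python
import cv2
s=cv2.imread('pics/scene0.png');t=cv2.imread('pics/top0.png')
cv2.imwrite('pics/s_c.png',cv2.resize(s[110:360,150:450],None,fx=2.4,fy=2.4,interpolation=3))
cv2.imwrite('pics/t_c.png',cv2.resize(t[60:280,100:420],None,fx=2.5,fy=2.5,interpolation=3))
```

```text
(no output)
```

View pics/s_c.png

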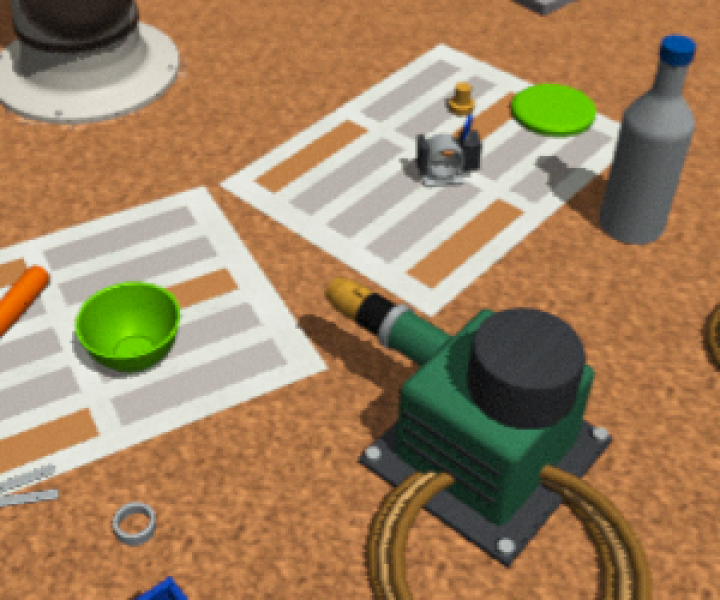

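View pics/t_c.png

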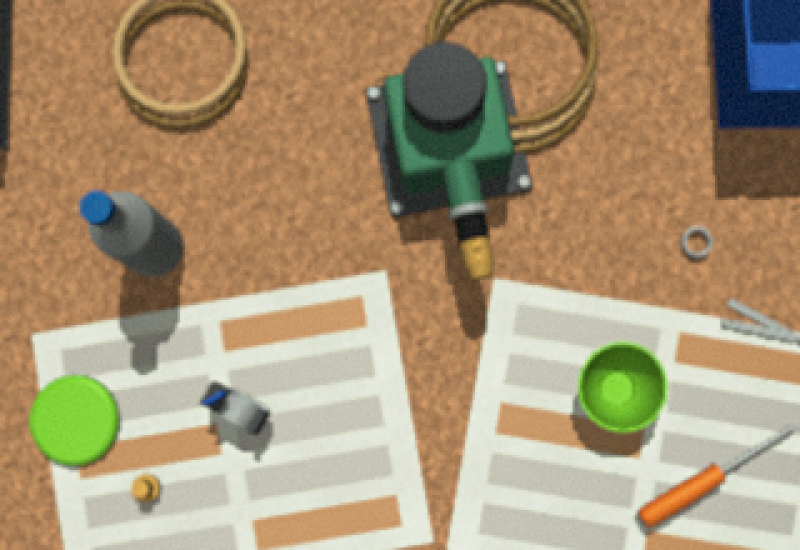

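View pics/wrist0.png

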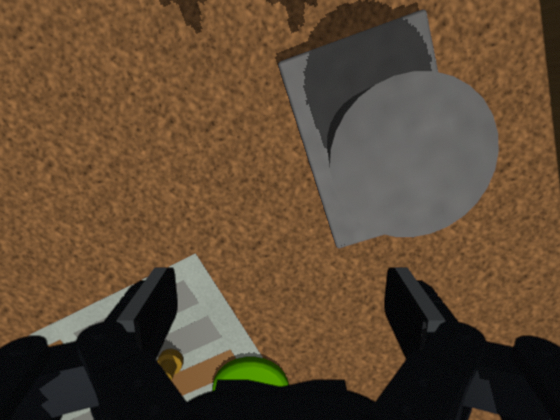

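Run:
```python
from h import *
p=bot.camera('top'); f=lambda u,v:(100+u/2.5,60+v/2.5)
for n,u,v,z in [('stubend',480,276,.08),('shoulderc',467,208,.085),('clamp hous',216,396,.055),('clamp lug',258,420,.052),('cap',445,86,.15),('flask',97,207,.22),('lid',75,420,.013),('plug',146,489,.034)]:
    print(n,atz(p,*f(u,v),z).round(4))
w=bot.camera('wrist')
c=-np.array(w['R']).T@np.array(w['t']); print('wristcam',c)
o=bot.get_obs(); R=Ro.from_euler('xyz',o['tcp_rot'],degrees=True).as_matrix()
print(R.round(3)); print('cam in tool', (R.T@(c-o['ee_pos'])).round(3)); print('cam axes in tool',(R.T@np.array(w['R']).T).round(3))
```

```text
stubend [ 0.5782 -0.0573  0.08  ]
shoulderc [ 0.6484 -0.0458  0.085 ]
clamp hous [0.463 0.221 0.055]
clamp lug [0.437  0.1776 0.052 ]
cap [ 0.7578 -0.0261  0.15  ]
flask [0.6314 0.2974 0.22  ]
lid [0.4426 0.3852 0.013 ]
plug [0.3671 0.3016 0.034 ]
wristcam [0.10517042 0.54476572 0.37299007]
[[-0.947  0.322  0.   ]
 [ 0.322  0.947  0.   ]
 [ 0.     0.    -1.   ]]
cam in tool [ 0.076 -0.    -0.123]
cam axes in tool [[ 0.001 -0.954 -0.3  ]
 [ 1.     0.001 -0.001]
 [ 0.001 -0.3    0.954]]
```

Request:
servo_tool --motion '[[[-37, -21, 0, 0, 0, 0], [-37, -21, 0, 0, 0, 0], [-37, -21, 0, 0, 0, 0], [-37, -21, 0, 0, 0, 0], [-37, -21, 0, 0, 0, 0]]]'

```text
time: 1.95
ee_pos: [0.3192, 0.3604, 0.2504]
tcp_rot: [180.0, 0.0, 161.2]
wrist_force: [0.7, 0.1, 0.2]
opening: 0.0853
```

Request:
servo_tool --motion '[[[-37, -21, 10, 0, 0, 0], [-37, -21, 10, 0, 0, 0], [-37, -21, 10, 0, 0, 0.1], [-37, -21, 10, 0, 0, 0.1], [0, 0, 0, 0, 0, 0]]]'

```text
time: 2.45
ee_pos: [0.4299, 0.2283, 0.2088]
tcp_rot: [-179.9, -0.0, 149.3]
wrist_force: [0.2, -0.0, 0.0]
opening: 0.0853
```

Run:
```python
from h import *
st(); p=shot('wrist','w1.png'); t=shot('scene','s1.png')
for l in ['clamp_grip','key','brass_plug']: print(l,[(r['rect'],round(r['confidence'],2)) for r in bot.look_for(p,l)[:2]])
st()
```

```text
{'time': 2.45, 'q': [28.0036, -4.2294, -3.7793, 90.5569, -0.0543, 58.7041], 'ee_pos': [0.4299, 0.2283, 0.2088], 'tcp_rot': [-179.8806, -0.0091, 149.2995], 'wrist_force': [0.168, -0.0372, 0.0125], 'torque': [0.0431, -0.0135, 0.0053], 'opening': 0.0853}
clamp_grip [([230.8, 185.7, 79.9, 61.4], 0.86)]
key [([283.5, 215.9, 17.2, 27.7], 0.89)]
brass_plug [([307.7, 44.8, 38.1, 42.1], 0.76)]
{'time': 2.7, 'q': [28.5407, -4.3113, -3.6486, 90.628, 0.0096, 58.6745], 'ee_pos': [0.4278, 0.2327, 0.2107], 'tcp_rot': [179.9654, 0.0098, 149.8662], 'wrist_force': [0.8532, 0.8754, 0.4551], 'torque': [0.0066, 0.0423, -0.0063], 'opening': 0.0853}
```

View pics/w1.png

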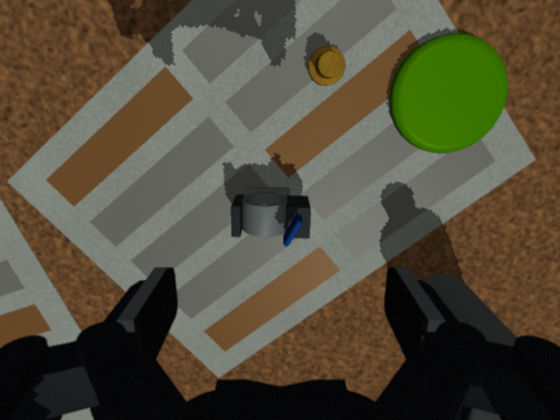

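Run:
```python
from h import *
p=shot('wrist','w2.png'); st()
cv2.imwrite('pics/w2c.png',cv2.resize(p['color'][165:265,205:335,::-1],None,fx=6,fy=6,interpolation=cv2.INTER_CUBIC))
import pickle; pickle.dump(p,open('w2.pkl','wb'))
```

```text
{'time': 2.75, 'q': [28.5584, -4.314, -3.6509, 90.6262, 0.0072, 58.6751], 'ee_pos': [0.4277, 0.2328, 0.2107], 'tcp_rot': [179.9647, 0.0131, 149.8833], 'wrist_force': [0.7589, 0.1838, -0.1418], 'torque': [0.0205, 0.0115, 0.0586], 'opening': 0.0855}
```

View pics/w2c.png

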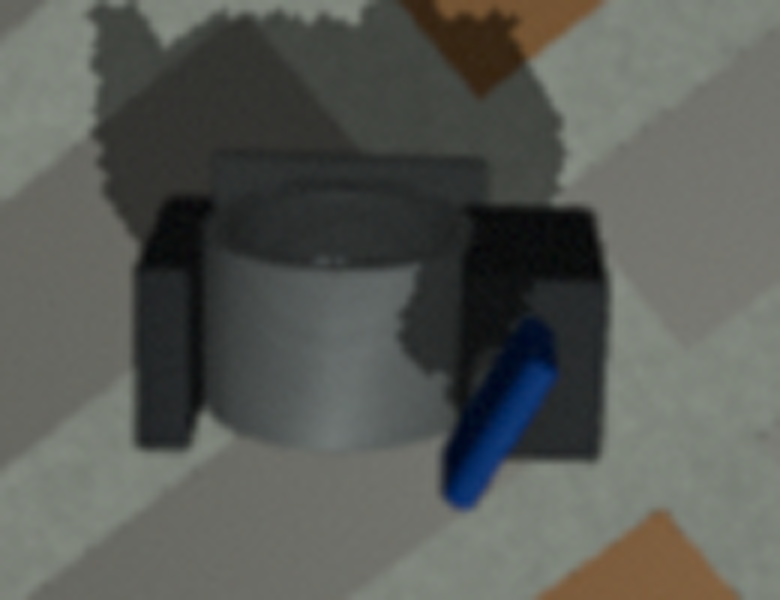

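Run:
```python
from h import *
import pickle; p=pickle.load(open('w2.pkl','rb'))
f=lambda u,v:(205+(u+.5)/6-.5,165+(v+.5)/6-.5)
o=bot.get_obs(); R=Ro.from_euler('xyz',[180,0,149.88],degrees=True).as_matrix(); T=np.array([.4277,.2328,.2107])
z=.052
L1,L2,R1,R2=[atz(p,*f(u,v),z) for u,v in [(137,268),(137,447),(606,283),(601,459)]]
print(L1,L2,R1,R2)
print('w',np.linalg.norm(L1-L2),np.linalg.norm(R1-R2),'sep',np.linalg.norm((L1+L2-R1-R2)/2))
d=(R1+R2-L1-L2); print('yaw from y',np.degrees(np.arctan2(-d[0],d[1])))
for a,b in((L1,L2),(R1,R2)):
    e=b-a; print('yaw from edge',np.degrees(np.arctan2(e[1],e[0])))
c=(L1+L2+R1+R2)/4; print('centre',c,'in tool',(R.T@(c-T)).round(4))
# key top face centre z=.036+.040
k1,k2=[atz(p,*f(u,v),.076) for u,v in[(537,335),(460,495)]]
print('key',(k1+k2)/2,np.linalg.norm(k1-k2)); e=k2-k1; print('keyyaw',np.degrees(np.arctan2(e[1],e[0])))
```

```text
[0.42168938 0.18502463 0.052     ] [0.44425042 0.17056863 0.052     ] [0.456071   0.23999012 0.052     ] [0.47885213 0.22660314 0.052     ]
w 0.026795081645170794 0.026423302136457258 sep 0.0653446607173448
yaw from y -31.85976876845893
yaw from edge -32.64974131770463
yaw from edge -30.43996709164681
centre [0.45021573 0.20554663 0.052     ] in tool [-0.0332 -0.0123  0.1587]
key [0.45695893 0.22177079 0.076     ] 0.024330431917156142
keyyaw -53.87267590679548
```

Request:
servo_tool --motion '[[[-33, -12, 30, 0, 0, 0.027], [0, 0, 45, 0, 0, 0], [0, 0, 35, 0, 0, 0], [0, 0, 0, 0, 0, 0]]]'

```text
time: 3.15
ee_pos: [0.448, 0.2046, 0.096]
tcp_rot: [-179.7, -0.2, 148.3]
wrist_force: [-0.8, 0.1, 0.4]
opening: 0.0858
```

Run:
```python
from h import *
st(); p=shot('wrist','w3.png')
```

```text
{'time': 3.15, 'q': [24.5429, -2.6496, -14.7394, 78.3257, 0.0044, 56.236], 'ee_pos': [0.448, 0.2046, 0.096], 'tcp_rot': [-179.6571, -0.2346, 148.3062], 'wrist_force': [-0.7613, 0.0792, 0.3577], 'torque': [-0.0073, -0.0203, -0.0623], 'opening': 0.0858}
```

View pics/w3.png

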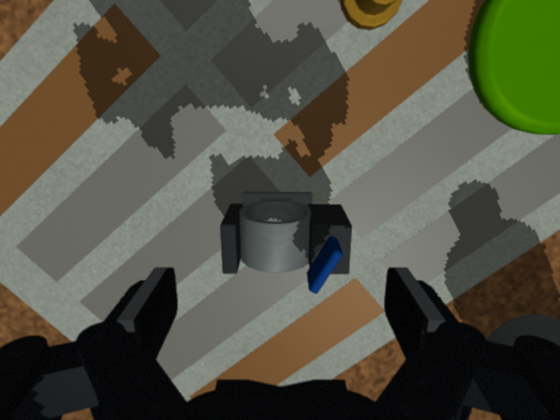

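Request:
servo_tool --motion '[[[-1, 2, 20, 0, 0, 0], [0, 0, 20, 0, 0, 0], [0, 0, 19, 0, 0, 0], [0, 0, 0, 0, 0, 0], [0, 0, 0, 0, 0, 0]]]'

```text
time: 3.7
ee_pos: [0.4533, 0.207, 0.0436]
tcp_rot: [179.9, 0.1, 148.3]
wrist_force: [0.6, 0.4, 0.2]
opening: 0.0856
```

Run:
```python
from h import *
st(); p=shot('wrist','w4.png')
```

```text
{'time': 3.7, 'q': [24.5391, -0.9747, -18.9936, 71.8486, 0.0, 56.271], 'ee_pos': [0.4533, 0.207, 0.0436], 'tcp_rot': [179.8898, 0.0735, 148.268], 'wrist_force': [0.5633, 0.4046, 0.2349], 'torque': [0.0576, 0.0085, -0.0118], 'opening': 0.0856}
```

View pics/w4.png

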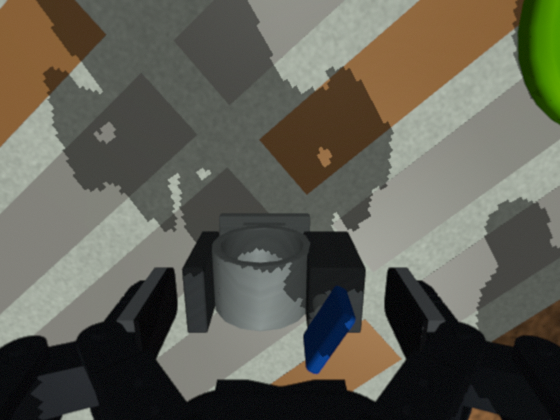

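Request:
servo_tool --motion '[[[2, -2, 6, 0, 0, 0], [0, 0, 0, 0, 0, 0], [0, 0, 0, 0, 0, 0]]]'

```text
time: 4.05
ee_pos: [0.4498, 0.2055, 0.0356]
tcp_rot: [180.0, 0.0, 148.2]
wrist_force: [-0.6, 0.2, 0.2]
opening: 0.0851
```

Request:
servo_tool --motion '[[[0, 0, 0, 0, 0, 0], [0, 0, 0, 0, 0, 0]]]'

```text
time: 4.25
ee_pos: [0.4499, 0.2055, 0.0355]
tcp_rot: [180.0, 0.0, 148.2]
wrist_force: [-0.3, 0.0, 0.7]
opening: 0.0856
```

Request:
servo_tool --motion '[[[0, 0, 0, 0, 0, 0], [0, 0, 0, 0, 0, 0], [0, 0, 0, 0, 0, 0], [0, 0, 0, 0, 0, 0], [0, 0, 0, 0, 0, 0]]]' --gripper 55 --newtons 60

```text
time: 4.75
ee_pos: [0.4501, 0.2055, 0.0357]
tcp_rot: [180.0, 0.0, 148.2]
wrist_force: [-0.0, 0.5, 4.7]
opening: 0.0657
```

Request:
servo_tool --motion '[[[0, 0, 0, 0, 0, 0], [0, 0, 0, 0, 0, 0], [0, 0, -20, 0, 0, 0], [0, 0, -30, 0, 0, 0], [0, 0, 0, 0, 0, 0]]]'

```text
time: 5.25
ee_pos: [0.4511, 0.206, 0.0883]
tcp_rot: [179.8, 0.1, 148.2]
wrist_force: [1.1, -0.5, -2.2]
opening: 0.0657
```

Run:
```python
from h import *
st(); p=shot('wrist','w5.png')
```

```text
{'time': 5.25, 'q': [24.5476, -2.6611, -15.6043, 76.814, 0.0012, 56.3358], 'ee_pos': [0.4511, 0.206, 0.0883], 'tcp_rot': [179.7972, 0.1336, 148.2116], 'wrist_force': [1.1066, -0.5371, -2.2151], 'torque': [0.0408, -0.0233, -0.0003], 'opening': 0.0657}
```

View pics/w5.png

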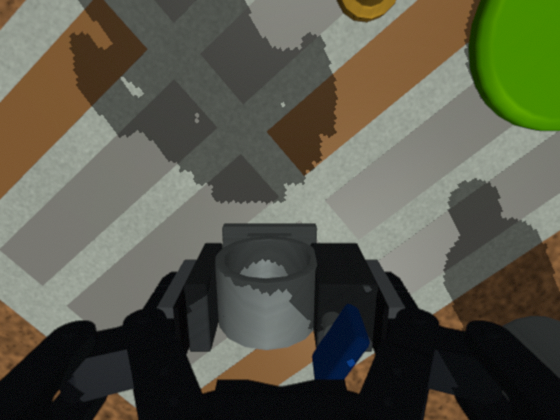

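Request:
servo_tool --motion '[[[-25, -8, -35, 0, 0, 0], [-40, -13, -25, 0, 0, 0], [-40, -13, -25, 0, 0, 0], [-40, -13, -25, 0, 0, 0], [-40, -13, -25, 0, 0, 0]]]'

```text
time: 5.8
ee_pos: [0.5759, 0.0555, 0.2194]
tcp_rot: [-179.9, -0.1, 148.2]
wrist_force: [1.3, 0.3, -1.7]
opening: 0.0657
```

Request:
servo_tool --motion '[[[-40, -13, -20, 0, 0, 0], [-40, -13, 0, 0, 0, 0], [-30, -12, 0, 0, 0, 0], [0, 0, 0, 0, 0, -0.14], [0, 0, 0, 0, 0, -0.14]]]'

```text
time: 6.3
ee_pos: [0.6492, -0.0345, 0.2372]
tcp_rot: [-180.0, -0.2, 164.5]
wrist_force: [-0.1, 1.3, -2.4]
opening: 0.0657
```

Request:
servo_tool --motion '[[[0, 0, 0, 0, 0, -0.14], [0, 0, 0, 0, 0, -0.14], [0, 0, 0, 0, 0, -0.14], [0, 0, 0, 0, 0, 0], [0, 0, 0, 0, 0, 0]]]'

```text
time: 6.8
ee_pos: [0.6488, -0.0333, 0.2389]
tcp_rot: [180.0, -0.1, -171.9]
wrist_force: [0.4, -0.4, -1.8]
opening: 0.0655
```

Run:
```python
from h import *
import pickle
st(); p=shot('wrist','w6.png');pickle.dump(p,open('w6.pkl','wb'));q=shot('top','t6.png');s=shot('scene','s6.png');pickle.dump((q,s),open('ts6.pkl','wb'));st()
```

```text
{'time': 6.8, 'q': [-2.9343, 19.2713, 25.5537, 96.3882, 0.0005, -11.016], 'ee_pos': [0.6488, -0.0333, 0.2389], 'tcp_rot': [179.9793, -0.1038, -171.9182], 'wrist_force': [0.4377, -0.4368, -1.7526], 'torque': [-0.0164, -0.0044, 0.018], 'opening': 0.0655}
{'time': 6.95, 'q': [-2.9321, 19.2339, 25.6058, 96.4089, -0.0004, -11.1106], 'ee_pos': [0.6489, -0.0332, 0.2398], 'tcp_rot': [179.9933, -0.0364, -171.8215], 'wrist_force': [0.0333, -0.4358, -3.0527], 'torque': [-0.0439, -0.0164, -0.022], 'opening': 0.0656}
```

View pics/w6.png

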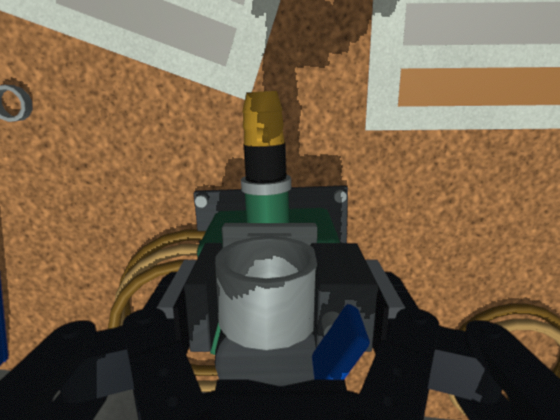

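Run:
```python
from h import *
i=cv2.imread('pics/w6.png'); cv2.imwrite('pics/w6c.png',cv2.resize(i[85:235,180:360],None,fx=4,fy=4,interpolation=cv2.INTER_CUBIC))
```

```text
(no output)
```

View pics/w6c.png

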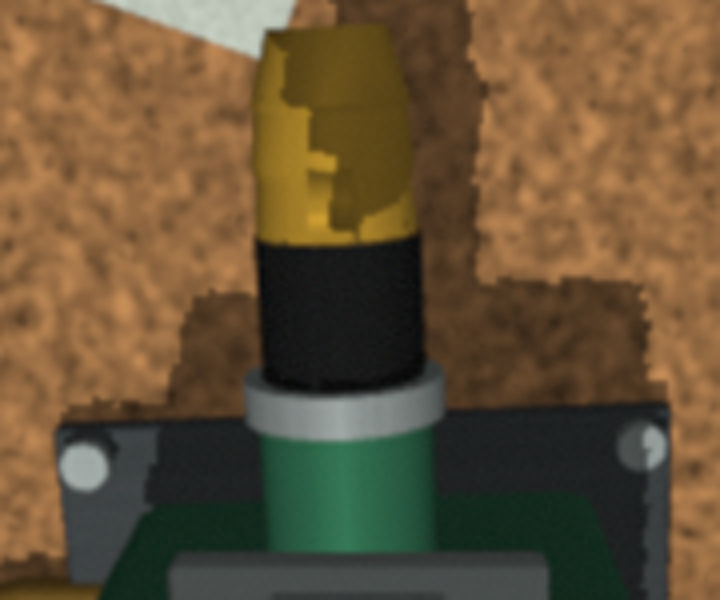

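```bash
cat > fit.py <<'E'
from h import *
import pickle
p=pickle.load(open('w6.pkl','rb'))
f=lambda u,v:(180+(u+.5)/4-.5,85+(v+.5)/4-.5)
a=[atz(p,*f(u,v),.085) for u,v in[(326.5,30),(335,165),(338,238),(343.5,382),(344,400),(349,500)]]
for x in a: print(x.round(4))
A=np.array(a)[:,:2]; m=A.mean(0); d=np.linalg.svd(A-m)[2][0]; d*=np.sign(d[0]); print('yaw',np.degrees(np.arctan2(d[1],d[0])))
print('resid',((A-m)@[-d[1],d[0]]).round(4))
face=atz(p,*f(344,388),.1012)[:2]; end=a[0][:2]
sf=(face-m)@d; se=(end-m)@d; print('len',sf-se)
print('face on axis',m+sf*d,'seat',m+(sf-.014)*d,'end',m+se*d, 'seat via end',m+(se+.052)*d)
from scipy.optimize import least_squares
E
python3 fit.py
```

```text
[ 0.5767 -0.0588  0.085 ]
[ 0.6007 -0.0541  0.085 ]
[ 0.6143 -0.0518  0.085 ]
[ 0.6424 -0.0471  0.085 ]
[ 0.6461 -0.0465  0.085 ]
[ 0.6668 -0.0428  0.085 ]
yaw 9.938720858407176
resid [-0.0002  0.0002  0.0002 -0.     -0.0001 -0.    ]
len 0.06398941110513702
face on axis [ 0.63969355 -0.04750271] seat [ 0.62590365 -0.04991904] end [ 0.57666444 -0.05854695] seat via end [ 0.62788407 -0.04957202]
```

Request:
servo_tool --motion '[[[0, 0, 0, 0, 0, -0.03], [40, -3, 0, 0, 0, 0], [40, -3, 0, 0, 0, 0], [27, -2, 0, 0, 0, 0], [0, 0, 40, 0, 0, 0]]]'

```text
time: 7.45
ee_pos: [0.5447, -0.0607, 0.206]
tcp_rot: [-179.8, 0.5, -170.0]
wrist_force: [2.6, 0.3, -1.4]
opening: 0.066
```

Request:
servo_tool --motion '[[[0, 0, 40, 0, 0, 0], [0, 0, 40, 0, 0, 0], [0, 0, 28, 0, 0, 0], [0, 0, 0, 0, 0, 0], [0, 0, 0, 0, 0, 0]]]'

```text
time: 7.95
ee_pos: [0.545, -0.0598, 0.0931]
tcp_rot: [-180.0, 0.0, -170.0]
wrist_force: [1.1, -0.2, -1.8]
opening: 0.0656
```

```bash
cat > rel.py <<'E'
from h import *
def rel(o=None):
    o=o or bot.get_obs(); 
    R=Ro.from_euler('xyz',o['tcp_rot'],degrees=True)
    seat=np.array([.627,-.0497,.085]); P=Ro.from_euler('z',9.9,degrees=True)
    b=np.array(o['ee_pos'])+R.apply([0,-.005,.0056])
    F=P.inv().apply(o['wrist_force'])
    print('bore rel seat mm',(P.inv().apply(b-seat)*1e3).round(2),'yaw err',round((o['tcp_rot'][2]%360)-189.9,2),'F pump',F.round(2),'T',np.round(o['torque'],3),o['opening'])
if __name__=='__main__': rel()
E
python3 rel.py
python3 - <<'E'
from h import *
s=shot('scene','s7.png'); t=shot('top','t7.png'); w=shot('wrist','w7.png')
cv2.imwrite('pics/s7c.png',cv2.resize(s['color'][180:300,240:400,::-1],None,fx=5,fy=5,interpolation=2))
E
```

```text
bore rel seat mm [-82.49  -0.86   2.53] yaw err 0.15 F pump [ 1.06 -0.42 -1.79] T [ 0.024 -0.057  0.035] 0.06556029926454991
```

View pics/s7c.png

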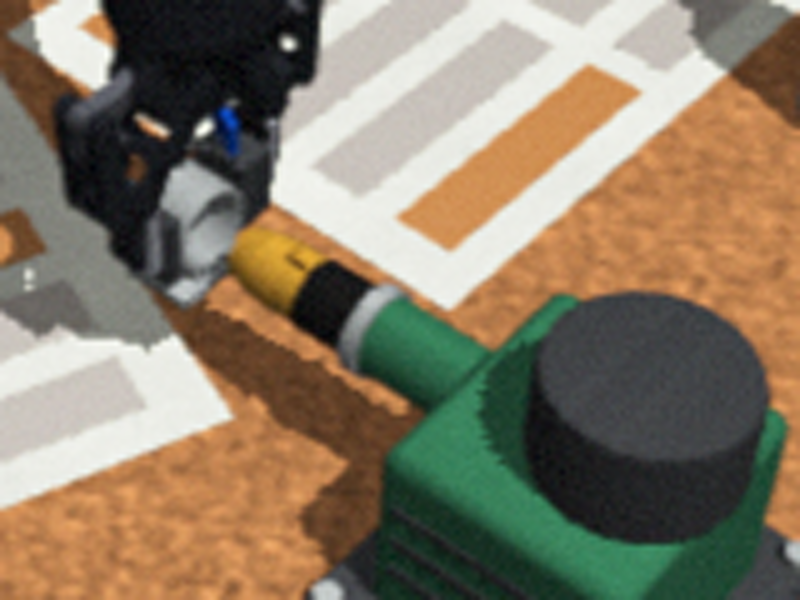

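View pics/w7.png

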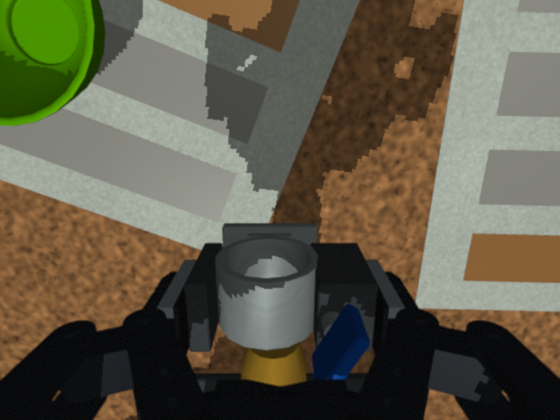

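Run:
```python
from h import *
import pickle
p=bot.camera('wrist'); pickle.dump(p,open('w8.pkl','wb'))
i=p['color'][210:400,190:380,::-1].astype(float); i=np.clip((i/255)**.6*255,0,255).astype(np.uint8)
cv2.imwrite('pics/w8c.png',cv2.resize(i,None,fx=3.1,fy=3.1,interpolation=cv2.INTER_CUBIC))
```

```text
(no output)
```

View pics/w8c.png

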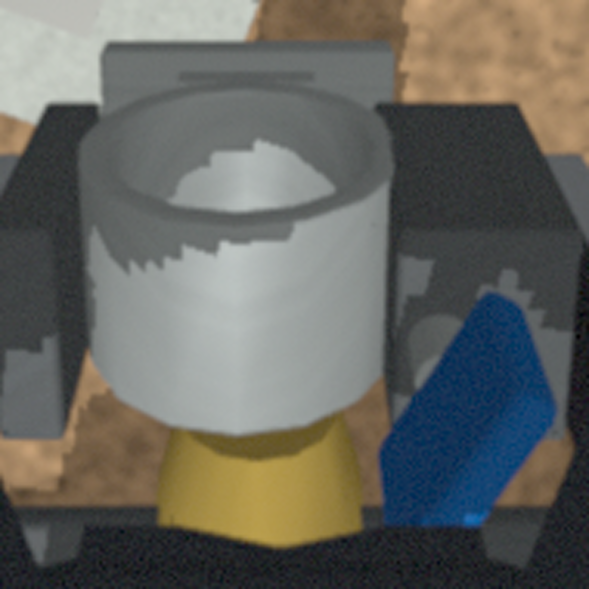

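Run:
```python
from h import *
from rel import rel
import pickle
p=pickle.load(open('w8.pkl','rb')); o=bot.get_obs(); rel(o); print(o['ee_pos'])
f=lambda u,v:(190+(u+.5)/3.1-.5,210+(v+.5)/3.1-.5)
R=Ro.from_euler('xyz',o['tcp_rot'],degrees=True)
zb=o['ee_pos'][2]-.0056
for n,u,v,z in [('bandfrontL',79,150,zb),('bandfrontR',393,150,zb),('bandrearL',92,352,zb),('bandrearR',386,352,zb),('flatL',-1+0,235,zb+.022),('flatR',580,232,zb+.022),('topfront',236,212,zb+.021),('toprear',240,432,zb+.021),('brassL',160,520,.085),('brassR',363,520,.085),('bL',178,430,.085),('bR',345,430,.085)]:
    print(n,(R.inv().apply(atz(p,*f(u,v),z)-o['ee_pos'])*1e3).round(1))
```

```text
bore rel seat mm [-81.49  -1.13   3.75] yaw err 0.14 F pump [-0.31 -0.48 -0.97] T [ 0.034  0.004 -0.041] 0.06577026693783924
[ 0.54602963 -0.05990188  0.09434303]
bandfrontL [ 12.7 -26.7   5.6]
bandfrontR [12.7 13.3  5.6]
bandrearL [-17.6 -26.6   5.7]
bandrearR [-17.5  13.3   5.6]
flatL [ 13.4 -31.5 -16.4]
flatR [ 13.8  31.4 -16.5]
topfront [ 15.6  -5.9 -15.4]
toprear [-13.2  -5.7 -15.4]
brassL [-49.4 -18.8   9.5]
brassR [-49.4  11.1   9.5]
bL [-33.4 -15.7   9.5]
bR [-33.4   8.2   9.4]
```

Request:
servo_tool --motion '[[[0, 2, 3.5, 0, 0, 0], [0, 0, 0, 0, 0, 0], [-10, 0, 0, 0, 0, 0], [-10, 0, 0, 0, 0, 0], [0, 0, 0, 0, 0, 0]]]'

```text
time: 8.65
ee_pos: [0.5657, -0.0541, 0.0887]
tcp_rot: [-180.0, 0.0, -169.9]
wrist_force: [-0.2, 0.1, -1.9]
opening: 0.0655
```

Run:
```python
from h import *
from rel import rel
import pickle
rel()
p=bot.camera('wrist'); pickle.dump(p,open('w9.pkl','wb'))
i=p['color'][210:400,190:380,::-1].astype(float); i=np.clip((i/255)**.6*255,0,255).astype(np.uint8)
cv2.imwrite('pics/w9c.png',cv2.resize(i,None,fx=3.1,fy=3.1,interpolation=cv2.INTER_CUBIC)); rel()
s=bot.camera('scene')
cv2.imwrite('pics/s9c.png',cv2.resize(s['color'][180:270,240:340,::-1],None,fx=6,fy=6,interpolation=2))
```

```text
bore rel seat mm [-61.09   1.23  -1.9 ] yaw err 0.16 F pump [-0.19  0.17 -1.94] T [ 0.005  0.028 -0.049] 0.0655243208434009
bore rel seat mm [-61.85   1.25  -2.08] yaw err 0.16 F pump [ 0.2   0.28 -1.64] T [ 0.037  0.01  -0.003] 0.06522137270019374
```

View pics/w9c.png

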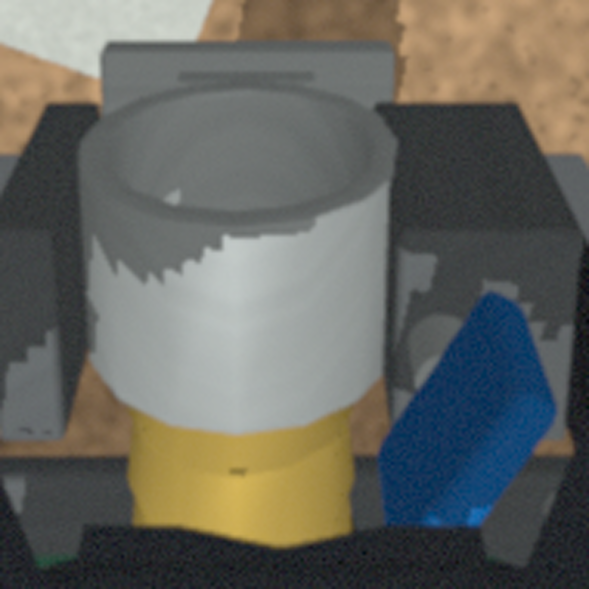

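View pics/s9c.png

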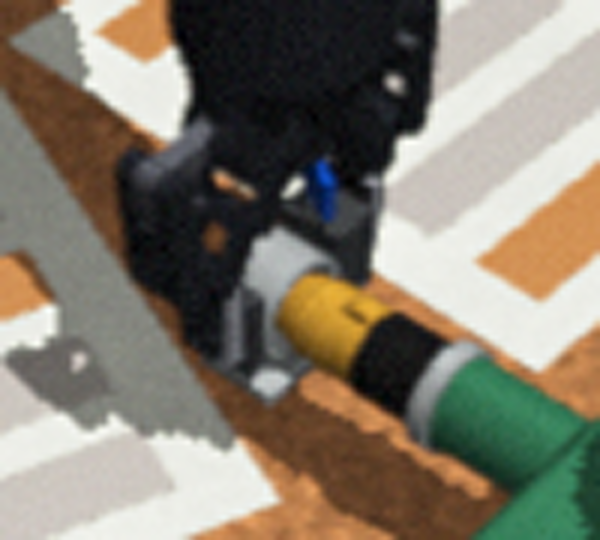

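Request:
servo_tool --motion '[[[0, 0, -2, 0, 0, 0], [-6, 0, 0, 0, 0, 0], [-6, 0, 0, 0, 0, 0], [0, 0, 0, 0, 0, 0]]]'

```text
time: 9.15
ee_pos: [0.5769, -0.0521, 0.0908]
tcp_rot: [-180.0, 0.0, -170.0]
wrist_force: [-0.4, 0.6, -1.8]
opening: 0.0657
```

```bash
python3 rel.py;python3 rel.py
```

```text
bore rel seat mm [-49.8    1.23   0.16] yaw err 0.15 F pump [-0.31  0.63 -1.83] T [0.065 0.019 0.051] 0.06567699434287365
bore rel seat mm [-49.8    1.23   0.16] yaw err 0.15 F pump [-0.31  0.63 -1.83] T [0.065 0.019 0.051] 0.06567699434287365
```

Request:
servo_tool --motion '[[[-4, 0, 0, 0, 0, 0], [-4, 0, 0, 0, 0, 0], [-3, 0, 0, 0, 0, 0], [0, 0, 0, 0, 0, 0]]]'

```text
time: 9.55
ee_pos: [0.5873, -0.0503, 0.0908]
tcp_rot: [-180.0, 0.0, -170.0]
wrist_force: [-0.8, 0.5, 0.0]
opening: 0.0653
```

Run:
```python
from h import *
from rel import rel
rel()
p=bot.camera('wrist')
i=p['color'][210:400,190:380,::-1].astype(float); i=np.clip((i/255)**.6*255,0,255).astype(np.uint8)
cv2.imwrite('pics/w10c.png',cv2.resize(i,None,fx=3.1,fy=3.1,interpolation=cv2.INTER_CUBIC)); rel()
```

```text
bore rel seat mm [-39.18   1.27   0.23] yaw err 0.15 F pump [-0.75  0.6   0.05] T [ 0.057  0.011 -0.   ] 0.06526624654055292
bore rel seat mm [-39.29   1.29   0.28] yaw err 0.15 F pump [ 0.47 -0.71 -0.16] T [-0.011  0.029  0.006] 0.06577087195618199
```

View pics/w10c.png

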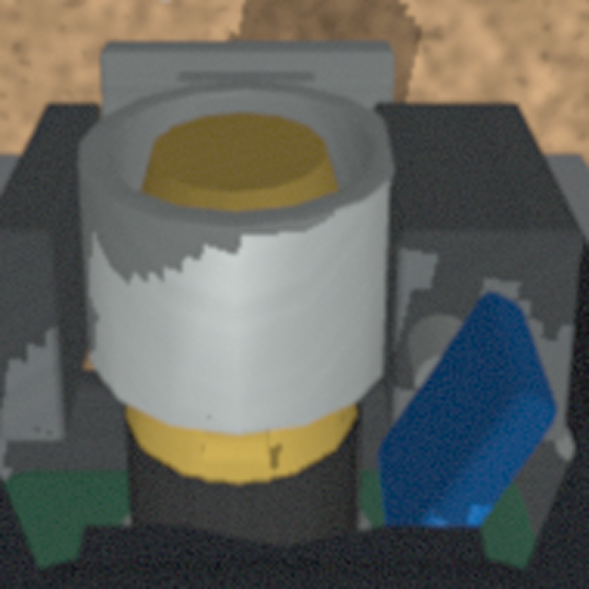

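Request:
servo_tool --motion '[[[-3, 0, -0.5, 0, 0, 0], [-3, 0, 0, 0, 0, 0], [-2, 0, 0, 0, 0, 0], [0, 0, 0, 0, 0, 0]]]'

```text
time: 10.0
ee_pos: [0.5955, -0.0489, 0.0915]
tcp_rot: [-180.0, 0.1, -170.0]
wrist_force: [0.6, -0.1, 1.1]
opening: 0.0654
```

```bash
python3 rel.py
```

```text
bore rel seat mm [-30.91   1.23   0.95] yaw err 0.15 F pump [ 0.57 -0.21  1.15] T [-0.076 -0.223  0.03 ] 0.06544400001025842
```

Request:
servo_tool --motion '[[[-2, 0, 0, 0, 0, 0], [-2, 0, 0, 0, 0, 0], [-2, 0, 0, 0, 0, 0], [0, 0, 0, 0, 0, 0]]]'

```text
time: 10.4
ee_pos: [0.6011, -0.0478, 0.0913]
tcp_rot: [-180.0, 0.0, -170.0]
wrist_force: [-0.4, -0.3, 0.9]
opening: 0.065
```

```bash
python3 rel.py
```

```text
bore rel seat mm [-25.14   1.27   0.73] yaw err 0.14 F pump [-0.4  -0.22  0.89] T [-0.063 -0.059  0.04 ] 0.06504060838632189
```

Request:
servo_tool --motion '[[[-3, 0, 0, 0, 0, 0], [-3, 0, 0, 0, 0, 0], [-3, 0, 0, 0, 0, 0], [0, 0, 0, 0, 0, 0]]]'

```text
time: 10.8
ee_pos: [0.6103, -0.0462, 0.0913]
tcp_rot: [-180.0, 0.0, -170.0]
wrist_force: [0.9, -0.0, 0.7]
opening: 0.0659
```

```bash
python3 rel.py
```

```text
bore rel seat mm [-15.87   1.34   0.72] yaw err 0.15 F pump [ 0.87 -0.19  0.69] T [-0.001 -0.182  0.011] 0.06589773028517751
```

Request:
servo_tool --motion '[[[-2.5, 0, 0, 0, 0, 0], [-2.5, 0, 0, 0, 0, 0], [-2, 0, 0, 0, 0, 0], [0, 0, 0, 0, 0, 0]]]'

```text
time: 11.2
ee_pos: [0.6169, -0.045, 0.0913]
tcp_rot: [180.0, 0.0, -170.0]
wrist_force: [-0.1, -0.7, 0.6]
opening: 0.0655
```

Run:
```python
from h import *
from rel import rel
rel()
p=bot.camera('wrist')
i=p['color'][210:400,190:380,::-1].astype(float); i=np.clip((i/255)**.6*255,0,255).astype(np.uint8)
cv2.imwrite('pics/w11c.png',cv2.resize(i,None,fx=3.1,fy=3.1,interpolation=cv2.INTER_CUBIC)); rel()
```

```text
bore rel seat mm [-9.14  1.36  0.69] yaw err 0.14 F pump [-0.26 -0.66  0.55] T [-0.053  0.012  0.058] 0.06549399881075288
bore rel seat mm [-9.16  1.35  0.73] yaw err 0.15 F pump [ 0.51 -0.26  1.29] T [-0.077 -0.036  0.007] 0.06520835633691435
```

View pics/w11c.png

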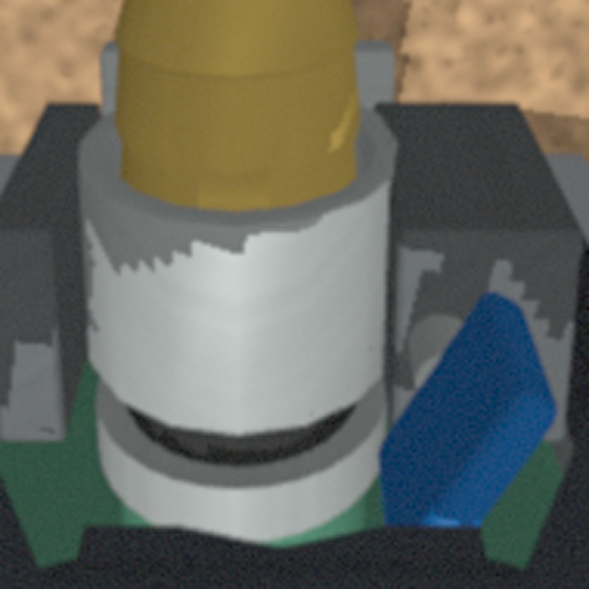

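Request:
servo_tool --motion '[[[-2, 0, 0, 0, 0, 0], [-1.5, 0, 0, 0, 0, 0], [-1.5, 0, 0, 0, 0, 0], [0, 0, 0, 0, 0, 0]]]'

```text
time: 11.65
ee_pos: [0.6218, -0.0441, 0.0913]
tcp_rot: [180.0, 0.0, -170.0]
wrist_force: [1.8, -0.6, -0.3]
opening: 0.0657
```

```bash
python3 rel.py
```

```text
bore rel seat mm [-4.1   1.38  0.66] yaw err 0.14 F pump [ 1.69 -0.94 -0.35] T [-0.018 -0.175  0.003] 0.06567756247483753
```

Request:
servo_tool --motion '[[[-1, 0, 0, 0, 0, 0], [-1, 0, 0, 0, 0, 0], [0, 0, 0, 0, 0, 0]]]'

```text
time: 11.95
ee_pos: [0.6235, -0.0438, 0.0911]
tcp_rot: [180.0, -0.0, -170.0]
wrist_force: [1.2, -0.2, -1.2]
opening: 0.0658
```

```bash
python3 rel.py
```

```text
bore rel seat mm [-2.43  1.41  0.49] yaw err 0.14 F pump [ 1.1  -0.37 -1.19] T [ 0.019 -0.109  0.03 ] 0.06578296429543984
```

Request:
servo_tool --motion '[[[-0.7, 0, 0, 0, 0, 0], [-0.7, 0, 0, 0, 0, 0], [0, 0, 0, 0, 0, 0]]]'

```text
time: 12.25
ee_pos: [0.6247, -0.0436, 0.0911]
tcp_rot: [180.0, -0.0, -170.0]
wrist_force: [-0.1, 0.1, -2.0]
opening: 0.0653
```

Run:
```python
from h import *
from rel import rel
rel()
p=bot.camera('wrist')
i=p['color'][210:400,190:380,::-1].astype(float); i=np.clip((i/255)**.6*255,0,255).astype(np.uint8)
cv2.imwrite('pics/w12c.png',cv2.resize(i,None,fx=3.1,fy=3.1,interpolation=cv2.INTER_CUBIC)); rel()
```

```text
bore rel seat mm [-1.2   1.4   0.45] yaw err 0.14 F pump [-0.11  0.16 -2.04] T [0.012 0.049 0.068] 0.06527419167846976
bore rel seat mm [-1.23  1.4   0.51] yaw err 0.14 F pump [ 0.26  0.49 -1.4 ] T [-0.026  0.044 -0.036] 0.06563589136704628
```

View pics/w12c.png

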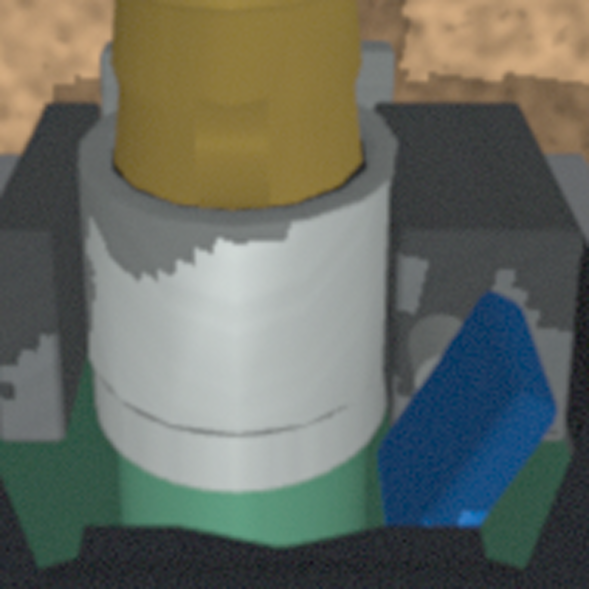

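Request:
servo_tool --motion '[[[-0.7, 0, 0, 0, 0, 0], [0, 0, 0, 0, 0, 0]]]'

```text
time: 12.5
ee_pos: [0.6255, -0.0435, 0.0912]
tcp_rot: [-180.0, -0.0, -170.0]
wrist_force: [0.5, -0.2, -2.3]
opening: 0.0656
```

```bash
python3 rel.py
```

```text
bore rel seat mm [-0.4   1.36  0.64] yaw err 0.14 F pump [ 0.43 -0.27 -2.34] T [-0.011 -0.014  0.029] 0.06564837063445622
```

Request:
servo_tool --motion '[[[-0.7, 0, 0, 0, 0, 0], [0, 0, 0, 0, 0, 0]]]'

```text
time: 12.7
ee_pos: [0.6256, -0.0435, 0.0912]
tcp_rot: [180.0, -0.1, -170.0]
wrist_force: [-5.2, -0.6, -0.1]
opening: 0.0658
```

```bash
python3 rel.py
```

```text
bore rel seat mm [-0.29  1.37  0.63] yaw err 0.13 F pump [-5.27  0.27 -0.1 ] T [-0.153  0.857 -0.04 ] 0.06577295384224516
```

Request:
servo_tool --motion '[[[0, 0, 0.5, 0, 0, 0], [0, 0, 0, 0, 0, 0], [0, 0, 0, 0, 0, 0]]]'

```text
time: 13.0
ee_pos: [0.6256, -0.0434, 0.0908]
tcp_rot: [180.0, -0.1, -170.0]
wrist_force: [-5.2, 0.0, 1.0]
opening: 0.0656
```

Request:
servo_tool --motion '[[[0, 0, 0, 0, 0, 0], [0, 0, 0, 0, 0, 0], [0, 0, 0, 0, 0, 0], [0, 0, 0, 0, 0, 0], [0, 0, 0, 0, 0, 0]]]' --gripper 85

```text
time: 13.5
ee_pos: [0.6263, -0.0434, 0.0909]
tcp_rot: [-180.0, 0.0, -170.0]
wrist_force: [0.4, 1.0, 0.7]
opening: 0.0848
```

Run:
```python
from h import *
from rel import rel
rel()
p=shot('wrist','w13.png'); rel()
```

```text
bore rel seat mm [0.39 1.37 0.26] yaw err 0.14 F pump [0.62 0.95 0.67] T [0.025 0.042 0.023] 0.08481017057246899
bore rel seat mm [0.36 1.36 0.25] yaw err 0.14 F pump [ 0.12 -0.5   0.14] T [-0.039  0.036 -0.012] 0.08454454841474043
```

View pics/w13.png

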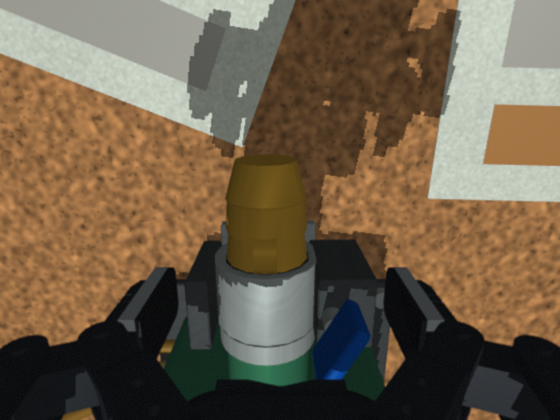

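Request:
servo_tool --motion '[[[0, 0, -20, 0, 0, 0], [0, 0, -40, 0, 0, 0], [0, 0, -40, 0, 0, 0], [0, 0, 0, 0, 0, 0]]]'

```text
time: 13.95
ee_pos: [0.628, -0.0435, 0.1972]
tcp_rot: [-179.9, 0.5, -170.0]
wrist_force: [0.3, 0.1, -0.2]
opening: 0.0852
```

Request:
servo_tool --motion '[[[-22, 18, 0, 0, 0, 0.128], [0, 0, 0, 0, 0, 0.128], [0, 0, 0, 0, 0, 0.128], [0, 0, 0, 0, 0, 0], [0, 0, 0, 0, 0, 0]]]'

```text
time: 14.45
ee_pos: [0.6446, -0.0218, 0.1905]
tcp_rot: [180.0, -0.0, 168.2]
wrist_force: [-0.4, -0.3, 0.1]
opening: 0.0852
```

Run:
```python
from h import *
import pickle
st()
p=shot('wrist','w14.png'); pickle.dump(p,open('w14.pkl','wb')); s=shot('scene','s14.png')
i=p['color'][130:330,180:380,::-1]
cv2.imwrite('pics/w14c.png',cv2.resize(i,None,fx=3,fy=3,interpolation=cv2.INTER_CUBIC)); st()
```

```text
{'time': 14.45, 'q': [-1.9414, 17.5363, 17.9954, 90.4709, 0.0021, 9.8106], 'ee_pos': [0.6446, -0.0218, 0.1905], 'tcp_rot': [179.9999, -0.0119, 168.248], 'wrist_force': [-0.3603, -0.3436, 0.0946], 'torque': [0.007, 0.0056, 0.0507], 'opening': 0.0852}
{'time': 14.55, 'q': [-1.9474, 17.5267, 18.0021, 90.4784, 0.0008, 9.86], 'ee_pos': [0.6446, -0.0219, 0.1907], 'tcp_rot': [179.9998, -0.0031, 168.1925], 'wrist_force': [0.3186, 0.1414, 0.053], 'torque': [-0.0116, 0.0125, 0.045], 'opening': 0.0852}
```

View pics/w14c.png

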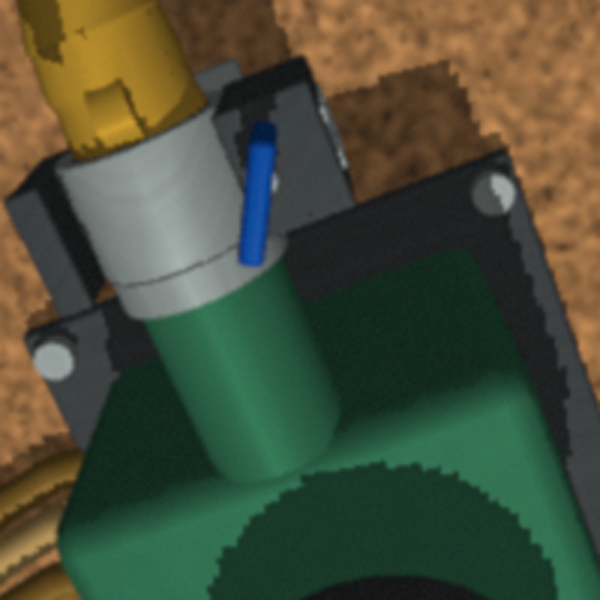

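Run:
```python
from h import *
import pickle
p=pickle.load(open('w14.pkl','rb')); o=bot.get_obs()
f=lambda u,v:(180+(u+.5)/3-.5,130+(v+.5)/3-.5)
R=Ro.from_euler('xyz',o['tcp_rot'],degrees=True)
a,b=[atz(p,*f(u,v),.130) for u,v in [(262.5,143),(252.5,263)]]
e=b-a; c=(a+b)/2
print('len',np.linalg.norm(e),'yaw',np.degrees(np.arctan2(e[1],e[0])),'c',c,'tool',(R.inv().apply(c-o['ee_pos'])*1e3).round(1))
x=np.array([.6225,-.0257,.13]); print('expected tool',(R.inv().apply(x-o['ee_pos'])*1e3).round(1))
print(proj(p,[x]),'expected crop',(proj(p,[x])-[180,130])*3)
```

```text
len 0.022378555416041522 yaw -17.000304632061777 c [ 0.62227746 -0.02607339  0.13      ] tool [21.  -8.6 60.7]
expected tool [20.9 -8.2 60.7]
[[266.24355251 197.93761751]] expected crop [[258.73065752 203.81285254]]
```

Request:
servo_tool --motion '[[[21, -8.4, 0, 0, 0, 0.065], [0, 0, 0, 0, 0, 0], [0, 0, 20, 0, 0, 0], [0, 0, 0, 0, 0, 0], [0, 0, 0, 0, 0, 0]]]' --gripper 40

```text
time: 15.05
ee_pos: [0.6224, -0.0257, 0.1708]
tcp_rot: [-180.0, -0.0, 164.4]
wrist_force: [0.3, -0.3, 0.9]
opening: 0.0397
```

Run:
```python
from h import *
st()
p=shot('wrist','w15.png'); o=bot.get_obs()
R=Ro.from_euler('xyz',o['tcp_rot'],degrees=True)
print('key in tool',(R.inv().apply(np.array([.6223,-.0259,.13])-o['ee_pos'])*1e3).round(1))
```

```text
{'time': 15.05, 'q': [-2.3644, 14.2323, 11.7804, 87.586, 0.0007, 13.2496], 'ee_pos': [0.6224, -0.0257, 0.1708], 'tcp_rot': [-179.992, -0.0371, 164.3859], 'wrist_force': [0.2598, -0.2561, 0.889], 'torque': [0.0305, 0.0221, -0.0029], 'opening': 0.0397}
key in tool [ 0.2 -0.3 41.3]
```

View pics/w15.png

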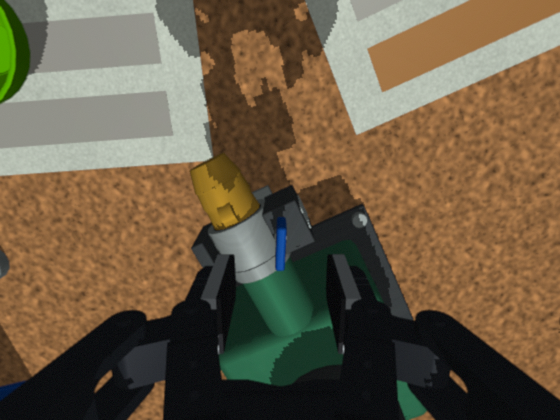

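Request:
servo_tool --motion '[[[0, 0, 13, 0, 0, 0.05], [0, 0, 13, 0, 0, 0], [0, 0, 12, 0, 0, 0], [0, 0, 0, 0, 0, 0], [0, 0, 0, 0, 0, 0]]]'

```text
time: 15.6
ee_pos: [0.6222, -0.0257, 0.1327]
tcp_rot: [-180.0, -0.0, 161.5]
wrist_force: [-0.2, -0.5, 0.4]
opening: 0.04
```

Run:
```python
from h import *
st()
p=shot('wrist','w16.png'); o=bot.get_obs()
R=Ro.from_euler('xyz',o['tcp_rot'],degrees=True)
print('key in tool',(R.inv().apply(np.array([.6223,-.0259,.13])-o['ee_pos'])*1e3).round(1))
```

```text
{'time': 15.6, 'q': [-2.3618, 14.2653, 7.6184, 83.3882, 0.0001, 16.1472], 'ee_pos': [0.6222, -0.0257, 0.1327], 'tcp_rot': [-179.9903, -0.0338, 161.491], 'wrist_force': [-0.206, -0.5289, 0.4167], 'torque': [0.0197, 0.0033, -0.0414], 'opening': 0.04}
key in tool [ 0.1 -0.3  3.2]
```

View pics/w16.png

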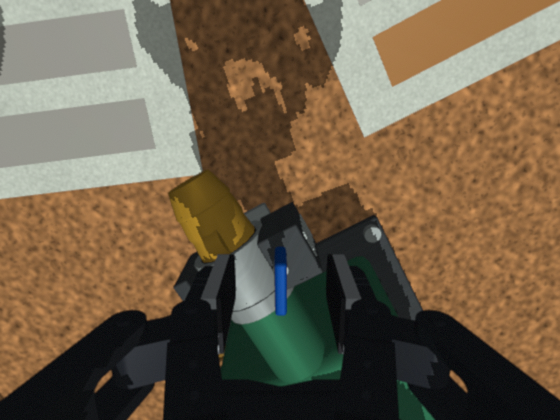

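```bash
cat > sense.py <<'E'
from h import *
import sys
n=int(sys.argv[1]) if len(sys.argv)>1 else 12
T=[];F=[]
for i in range(n):
    bot.camera('wrist'); o=bot.get_obs(); T.append(o['torque']);F.append(o['wrist_force'])
T=np.array(T);F=np.array(F)
print('T',T.mean(0).round(3),'sd',T.std(0).round(3),'F',F.mean(0).round(2),'t',round(o['time'],2),'pos',np.round(o['ee_pos'],4),'rot',np.round(o['tcp_rot'],2),'open',round(o['opening'],4),'q6',round(o['q'][5],1))
E
python3 sense.py
```

```text
T [ 0.005 -0.012 -0.012] sd [0.026 0.021 0.023] F [ 0.37  0.02 -0.07] t 16.25 pos [ 0.6224 -0.0257  0.1328] rot [-180.     -0.    161.45] open 0.0399 q6 16.2
```

Request:
servo_tool --motion '[[[0, 0, 0, 0, 0, 0], [0, 0, 0, 0, 0, 0], [0, 0, 0, 0, 0, 0], [0, 0, 0, 0, 0, 0], [0, 0, 0, 0, 0, 0]]]' --gripper 0 --newtons 40

```text
time: 16.75
ee_pos: [0.6224, -0.0258, 0.1329]
tcp_rot: [-180.0, 0.0, 161.4]
wrist_force: [-0.5, 0.1, 0.9]
opening: 0.0036
```

```bash
python3 sense.py 8
```

```text
T [-0.241  0.079  0.014] sd [0.051 0.032 0.017] F [-0.14 -0.68  1.81] t 17.15 pos [ 0.6224 -0.0258  0.1329] rot [-1.8000e+02  1.0000e-02  1.6144e+02] open 0.0037 q6 16.2
```

Request:
servo_tool --motion '[[[0, 0, 0, 0, 0, 0.1], [0, 0, 0, 0, 0, 0.1], [0, 0, 0, 0, 0, 0.1], [0, 0, 0, 0, 0, 0]]]'

```text
time: 17.55
ee_pos: [0.6225, -0.0258, 0.1329]
tcp_rot: [180.0, 0.0, 144.2]
wrist_force: [-0.4, -1.1, 3.2]
opening: 0.0037
```

```bash
python3 sense.py 10
python3 - <<'E'
from h import *
shot('wrist','w17.png')
E
```

```text
T [-0.389  0.055  0.001] sd [0.031 0.022 0.031] F [-0.22 -1.59  2.6 ] t 18.05 pos [ 0.6224 -0.0257  0.1328] rot [1.8000e+02 1.0000e-02 1.4428e+02] open 0.0042 q6 33.4
```

View pics/w17.png

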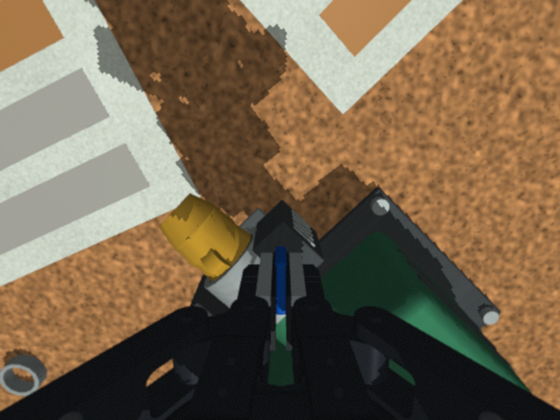

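Request:
servo_tool --motion '[[[0, 0, 0, 0, 0, 0.07], [0, 0, 0, 0, 0, 0.07], [0, 0, 0, 0, 0, 0.06], [0, 0, 0, 0, 0, 0]]]'

```text
time: 18.5
ee_pos: [0.6225, -0.0256, 0.1329]
tcp_rot: [180.0, 0.0, 132.8]
wrist_force: [-0.0, -0.6, 3.3]
opening: 0.0042
```

```bash
python3 sense.py 10
```

```text
T [-0.228 -0.164  0.081] sd [0.047 0.045 0.034] F [ 1.02 -0.48  2.92] t 19.0 pos [ 0.6225 -0.0256  0.1328] rot [179.99   0.   132.82] open 0.0038 q6 44.8
```

Request:
servo_tool --motion '[[[0, 0, 0, 0, 0, 0.07], [0, 0, 0, 0, 0, 0.07], [0, 0, 0, 0, 0, 0.06], [0, 0, 0, 0, 0, 0]]]'

```text
time: 19.4
ee_pos: [0.6224, -0.0254, 0.1329]
tcp_rot: [180.0, -0.0, 121.3]
wrist_force: [-0.2, 1.7, 4.9]
opening: 0.0036
```

```bash
python3 sense.py 10
```

```text
T [0.409 0.062 0.142] sd [0.114 0.051 0.029] F [0.19 1.89 5.01] t 19.9 pos [ 0.6224 -0.0254  0.1329] rot [ 1.7999e+02 -2.0000e-02  1.2139e+02] open 0.0039 q6 56.3
```

Request:
servo_tool --motion '[[[0, 0, 0, 0, 0, 0.05], [0, 0, 0, 0, 0, 0.05], [0, 0, 0, 0, 0, 0]]]'

```text
time: 20.2
ee_pos: [0.6224, -0.0254, 0.1329]
tcp_rot: [180.0, -0.0, 115.6]
wrist_force: [-0.2, 2.8, 5.4]
opening: 0.0033
```

```bash
python3 sense.py 14
```

```text
T [0.631 0.111 0.106] sd [0.032 0.021 0.024] F [-0.28  2.72  5.21] t 20.9 pos [ 0.6223 -0.0254  0.1329] rot [ 1.7999e+02 -3.0000e-02  1.1569e+02] open 0.0036 q6 62.0
```

Request:
servo_tool --motion '[[[0, 0, 0, 0, 0, 0], [0, 0, 0, 0, 0, 0], [0, 0, 0, 0, 0, 0], [0, 0, 0, 0, 0, 0]]]' --gripper 25

```text
time: 21.3
ee_pos: [0.6222, -0.0258, 0.1324]
tcp_rot: [-180.0, -0.0, 115.6]
wrist_force: [0.2, 0.8, 0.3]
opening: 0.025
```

```bash
python3 sense.py 8
python3 - <<'E'
from h import *
p=shot('wrist','w18.png'); s=bot.camera('scene')
cv2.imwrite('pics/s18c.png',cv2.resize(s['color'][190:290,270:390,::-1],None,fx=6,fy=6,interpolation=2))
E
```

```text
T [ 0.003  0.001 -0.018] sd [0.031 0.029 0.018] F [0.04 0.02 0.03] t 21.7 pos [ 0.6224 -0.0257  0.1328] rot [180.     0.   115.61] open 0.0249 q6 62.0
```

View pics/w18.png

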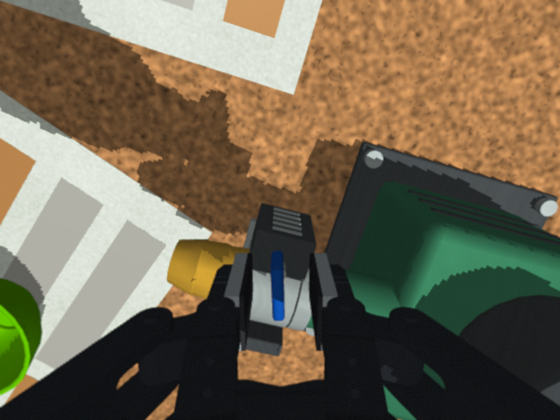

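View pics/s18c.png

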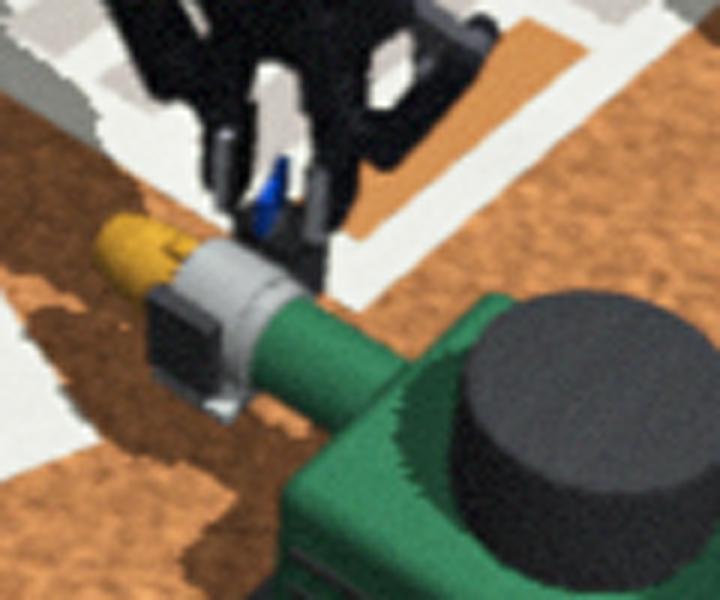

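Request:
servo_tool --motion '[[[0, -0.7, 0, 0, 0, 0], [0, 0, 0, 0, 0, 0], [0, 0, 0, 0, 0, 0], [0, 0, 0, 0, 0, 0], [0, 0, 0, 0, 0, 0]]]' --gripper 0

```text
time: 22.3
ee_pos: [0.6217, -0.0259, 0.1327]
tcp_rot: [-180.0, -0.0, 115.6]
wrist_force: [0.6, 0.6, -0.8]
opening: 0.0042
```

```bash
python3 sense.py 8
```

```text
T [ 0.208 -0.103  0.16 ] sd [0.038 0.03  0.028] F [ 0.27  1.52 -1.61] t 22.7 pos [ 0.6217 -0.0259  0.1327] rot [-1.8000e+02 -1.0000e-02  1.1561e+02] open 0.0045 q6 62.0
```

Request:
servo_tool --motion '[[[0, 0, 0, 0, 0, 0.05], [0, 0, 0, 0, 0, 0.05], [0, 0, 0, 0, 0, 0]]]'

```text
time: 23.0
ee_pos: [0.6219, -0.0259, 0.1327]
tcp_rot: [180.0, -0.0, 109.8]
wrist_force: [0.5, 2.8, -1.4]
opening: 0.0041
```

```bash
python3 sense.py 14
```

```text
T [ 0.512 -0.125  0.184] sd [0.08  0.036 0.026] F [ 0.52  2.49 -1.46] t 23.7 pos [ 0.6217 -0.0259  0.1328] rot [ 1.8000e+02 -1.0000e-02  1.0989e+02] open 0.0041 q6 67.7
```

Request:
servo_tool --motion '[[[0, 0, 0, 0, 0, 0], [0, 0, 0, 0, 0, 0], [0, 0, 0, 0, 0, 0], [0, 0, 0, 0, 0, 0]]]' --gripper 30

```text
time: 24.1
ee_pos: [0.6218, -0.0262, 0.1329]
tcp_rot: [180.0, 0.0, 109.9]
wrist_force: [-0.1, 0.5, 1.2]
opening: 0.03
```

Request:
servo_tool --motion '[[[0, 0, -15, 0, 0, 0], [0, 0, -25, 0, 0, 0], [0, 0, -30, 0, 0, 0], [0, 0, 0, 0, 0, 0], [0, 0, 0, 0, 0, 0]]]'

```text
time: 24.6
ee_pos: [0.6222, -0.026, 0.2044]
tcp_rot: [179.9, 0.1, 109.9]
wrist_force: [0.4, 0.0, -1.2]
opening: 0.03
```

```bash
python3 sense.py 3
python3 - <<'E'
from h import *
import pickle
p=shot('wrist','w19.png'); pickle.dump(p,open('w19.pkl','wb'));s=bot.camera('scene')
cv2.imwrite('pics/s19c.png',cv2.resize(s['color'][190:290,270:390,::-1],None,fx=6,fy=6,interpolation=2))
cv2.imwrite('pics/w19c.png',cv2.resize(p['color'][130:330,180:380,::-1],None,fx=3,fy=3,interpolation=2))
E
```

```text
T [ 0.02  -0.016 -0.   ] sd [0.027 0.015 0.05 ] F [-0.05  0.12 -0.11] t 24.75 pos [ 0.6214 -0.026   0.202 ] rot [-1.7993e+02 -3.0000e-02  1.0988e+02] open 0.03 q6 67.7
```

View pics/w19c.png

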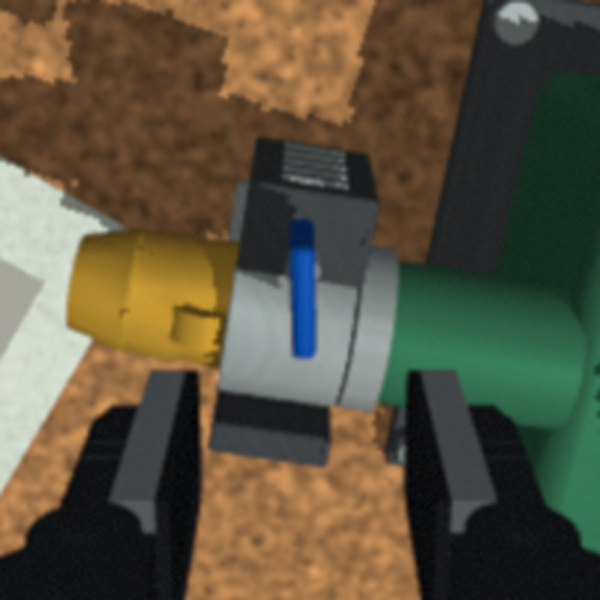

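View pics/s19c.png

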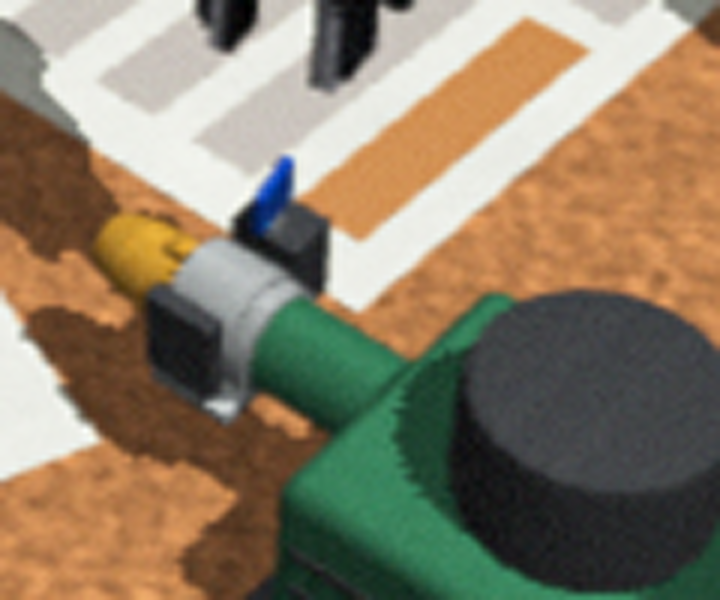

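Run:
```python
from h import *
st(); print(bot.job_done())
```

```text
{'time': 24.85, 'q': [-2.3928, 14.4035, 15.4162, 91.1052, -0.0006, 67.7257], 'ee_pos': [0.6214, -0.026, 0.2019], 'tcp_rot': [-179.9142, -0.0345, 109.8814], 'wrist_force': [-0.9363, 0.3, -0.3189], 'torque': [0.0146, -0.0092, -0.0082], 'opening': 0.0301}
the job is handed in; nothing more can be done
None
```

The band is home on the stub, the key is turned until snug, and I handed the job in at about 25 s. `job_done()` reports no verdict, so the outcome rests on my own checks.

- **Fitting:** I slid the clamp over the stub and past the barb with low force. It met the shoulder with about a 5 N push, 0.3 mm from where I had calculated the seat to be. I then let go of it before tightening.
- **Tightening:** I turned the key clockwise about 0.9 rad in small steps. The torque I felt was about 0 at 0.3 rad, 0.08 at 0.5, 0.14 at 0.7 and 0.18 N m at 0.9. That last value is in the snug range and clear of crushing (0.25 N m).
- **One reading disagreed:** at 0.8 rad the torque read only 0.106 N m, with side forces on the gripper. I let go of the key and gripped it again. It then read 0.16 N m at the same angle, and 0.18 after the final 0.1 rad.
- **Last checks:** the pictures after letting go show the band flush on the shoulder with the barb free in front of it. The blade is turned about 51° from its start. The gripper is about 70 mm above the key with near-zero wrist force.
- **Not checked:** the force on the seal is only inferred from the key torque, at roughly 35 N. I did not recheck the positions of the other things on the table, though no move went near them.

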